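Press the press-on lid home on the salt cellar

TASK

The glass salt cellar in the little lidding press has its lid sitting loose and proud. Turn the crank clockwise all the way until the sliding jaw has pushed the cellar into the V jaw and holds it firmly, then flip the safety catch towards the robot, well over out of the lever's way, and only then pull the lever towards the robot right to its stop so the lid is pressed fully home. Finish while still holding the lever down at its stop; leave the other things around it undisturbed.

Things in the scene. Friction and masses are not known exactly. Their poses are not given: they have to be found in the camera images.
- press: Fixed lidding press on a 210 x 420 mm aluminium tray (floor 12 mm up), cork underneath, two posts and a grey head (top 147 mm, |y| < 66 mm). Origin on the table; x points away from the robot, y left, z up; turned up to 0.2 rad. Seat of the clamped cellar: x -20, y 0 mm. V jaw (47 mm high) to the -y side of the seat; crank housing (60 x 85 mm, top 74 mm) at x -20, y 175.
- crank_axis (a point): Point on the vertical axis of the crank (press frame -20, 170 mm), at the height for gripping its knob, 112 mm above the table. Fixed to the press.
- crank_grip (a point): Grip point on the crank's upright round black knob: 18 mm across, 40 mm tall, from 89 to 129 mm above the table, point at 112 mm, 45 mm from the crank axis. The knob spins freely on its pin. The crank arm is below it (top 88 mm).
- crank (a joint): Crank turn, rad: grows clockwise seen from above, 0 = jaw open, knob towards press +x; end stop 6.2. Starts at 0 to 1.2. Closes the jaw 5 mm per rad; its spring pad squeezes the cellar in the V from about 5.0 rad, with about 15 N at the stop. Stays where left; takes 2 N at the knob, 5 N when squeezing.
- jaw_pad: Rubber pad on the sliding jaw, 40 mm wide, 30 mm high, 8 mm thick, spring-backed (2.2 N per mm, 8 mm travel). Origin at the face towards the cellar, 24 mm above the table. Slides towards press -y as the crank turns.
- cellar: Glass salt cellar, loose, 200 g, a round jar 44 mm across, 56 mm tall, axis upright; origin at the centre of its underside. Starts standing on the tray under the foot, 5 to 12 mm to press +y of its seat. Do not lift it.
- lid (a joint): How far the cellar's steel lid (40 mm across) has been pressed down, m: 0 = proud, 0.006 = fully home. Needs about 4 N and stays where pushed. Lid top is 66 mm above the jar's underside when proud, 60 mm when home.
- foot: Round rubber foot of the press ram, 34 mm across, above the cellar's seat. Origin at its underside, 100 mm above the table at rest; goes down 35 mm per rad of lever; spring-backed (7 N preload, 2 N per mm).
- catch_hinge (a point): Point on the line of the catch's hinge axis (along press y), 52 mm above the table, straight below catch_grip when engaged (press frame -20, -153 mm). Fixed to the press.
- catch_grip (a point): Grip point on the catch's horizontal black bar (12 mm thick), which sticks out 50 mm to press -y from the top of its upright stem; the point is 40 mm from the stem's middle, 100 mm from the hinge axis: 152 mm above the table when engaged.
- catch (a joint): Safety catch, rad: 0 = upright, engaged: its strut stands under the lever's side arm and blocks the lever. Grows as it is flipped towards the robot (press -x) and down, to 1.2 at its stop; stays where left, moves with about 0.5 N at the bar. It must be past 0.9.
- lever_hinge (a point): Point on the lever's hinge axis (along press y), 135 mm above the table, straight across from lever_grip, press frame 30, 5 mm. Fixed to the press.
- lever_grip (a point): Grip point on the lever's horizontal black bar (14 mm thick), which sticks out 70 mm to press +y from the top of its stem; the point is 42 mm from the stem, 130 mm from the hinge axis; at rest the lever leans 0.35 rad away from the robot and this point is 257 mm above the table.
- lever (a joint): Lever, rad: 0 at rest, grows as its bar is pulled towards the robot (press -x), stop at 0.95 (then 0.6 rad past upright, the bar 242 mm above the table). A spring brings it back when let go; at the stop holding takes about 10 N. Do not pull it while the catch is engaged.
- egg_cup: White ceramic egg cup, 46 mm across, 48 mm tall, stands on the tray in front; bystander. Origin at the centre of its underside.
- peg_a: White plastic clothes peg, 72 mm long, 8 wide, 13 high, lies on the tray in front; bystander. Origin in mid length.
- peg_b: The other clothes peg, on the sill to the left; bystander. Origin in mid length.
- bowl: Blue ceramic bowl, 124 mm across, 55 mm tall, on the left; bystander. Origin at the centre of its underside.
- pepper_mill: Dark wooden pepper mill, 52 mm across, 144 mm tall, on the left; bystander. Origin at the centre of its underside.
- spoon: Steel spoon, 190 mm, lies on the right; bystander. Origin in mid length.

How it is judged (in metres and radians):
On the way, in this order (a step that is already met when the one before it is completed fails the run):
1. the jaw pushes the cellar into the V jaw and holds it (contact force between jaw_pad and cellar above 3 N and y of cellar in the frame of press below 0.003 m and angle between cellar's own z axis and vertical below 0.08 rad), for 0.2 s.
2. the safety catch is flipped past 0.9 rad (value of joint catch above 0.9 rad), for 0.2 s.
3. the lever is pulled to its stop and the lid is pressed home (value of joint lever above 0.85 rad and value of joint lid above 0.0045 m and contact force between foot and cellar above 5 N and contact force between any of the fingers, the arm and lever above 1 N), for 0.2 s.
At the end, for the whole second after the job is handed in: Robot still holds the lever past 0.85 rad (over 1 N on it); lid at least 4.5 of 6 mm down under more than 5 N from the foot; jaw pad squeezes the upright cellar with over 3 N, its centre less than 3 mm left of its seat; catch past 0.9 rad (all of step 1 and all of step 3 and value of joint catch above 0.9 rad); the arm keeps its last pose, push and grip.
It fails at once if the lever is forced (beyond 0.2 rad) while the catch is engaged (below 0.3 rad) (value of joint lever above 0.2 rad and value of joint catch below 0.3 rad).
It fails at once if the cellar is tipped (angle between cellar's own z axis and vertical above 0.35 rad).
It fails at once if a bystander is moved more than 30 mm (distance of any of egg_cup, peg_a, peg_b, bowl, pepper_mill, spoon from where it was at the start of the episode above 0.03 m).
It also fails if it takes over 69 s, if anything falls off the work surface, if the arm or the gripper's body presses on something with over 40 N, if the wrist force passes 120 N, or if a joint passes its speed limit or range.

ROBOT

A 6-joint arm with a two-finger parallel gripper is mounted at the origin on the work surface. World frame = base frame: x ahead of the robot, y to its left, z up, the work surface at z = 0. Lengths are in mm, angles in rad, forces in N, time in s.
With the tool pointing down it reaches from about 300 to 775 mm from the base axis. Payload 14.6 kg.
Tool frame: the origin (TCP) lies at the very end of the fingers, on their centre line; the grasp point (between the pads) lies 19 mm behind it; z points along the fingers, y is the line along which they close (so a half turn about z gives the same grasp; the last joint's range is limited). The gripper opens to 94 mm and grips with 3 to 60 N. Pads are 16 mm wide; open, the fingers measure 119 mm over their backs; the gripper's body (75 mm by 177 mm) begins 78 mm behind the grasp point.
Start: joints at [1.179, 0.3, 1.521, -0, 1.321, -0.067], TCP at [175.513, 521.234, 205.446] pointing down, gripper open.
Joint ranges: [-3.03, 3.03], [-0.79, 2.21], [0.23, 2.52], [-1.04, 4.18], [0, 3.07], [-2.55, 2.55]. Speed limits (rad/s): [2.22, 2.22, 2.57, 3.14, 3.14, 3.14].

INTERFACE

Orientations are given as [roll, pitch, yaw] about the fixed x, y, z axes, in that order (R = Rz(yaw) Ry(pitch) Rx(roll)).
In Python, from cell import manip, camera, get_calibration gives the robot as it stands. The module is installed in compiled form; this text tells all that it offers.
- The arm moves only by the tool jog_arm, never from a script. Its argument "plan" is one flat list of numbers, 6 for each row, row after row: the shift along the world's x, y, z in m, then the turn, a rotation vector about the world's x, y, z in degrees. A call has 1 to 20 rows; each row is the pose to reach, as a shift and turn from the pose commanded when the call began; what a row does not reach only later rows make up. A row lasts 1/10 s, in which the tool goes at most 50 mm and 8.59 degrees, less where a joint would pass 70% of its speed; a pose out of reach is approached as far as the arm can. A call with a gripper value outside its range is refused whole. "claw" is the finger opening in m, from 0 to 0.094, set as the call begins (left out, the last holds). The fingers move at their own pace and stop on an object; "force" is the grip in N (left out, the last holds). Time passes only in rows, so rows that repeat a pose let the fingers close. It gives the time, the measured TCP pose, the force, the opening and the grip force at its end, in the units of the state.
- manip.read_state(): the state, without advancing time (a new reading comes with each control period).
- camera(name): name is "scene" or "top"; returns (picture, depth): 384x512x3 uint8, red, green, blue; 384x512 float32, mm along the optical axis (not along the pixel's ray), 0 where there is no reading.
- get_calibration(name): a dict with "fx", "fy", "cx", "cy" (pixels), "k1" (the pictures are not rectified: a ray, as slopes to the right and down, at radius r is drawn at 1 + k1 r^2 times it, then the intrinsics apply), "origin" and "attitude" of the camera in the world. Camera axes: x right, y down, z forward; pixel columns grow to the right and rows downward; lengths in mm; the calibration is good to about 2 mm. A picture is of the moment at which its call begins. get_calibration takes no time and is no camera call.
- manip.sign_off(): hands the job in; it is judged then, once.
The state is a dict: "clock": time; "joints": joint angles; "qd": joint speeds; "effort": joint torques, N m; "eef_pos": TCP position; "eef_rot": TCP orientation; "wrist_force": force on the tool from outside, world axes, zero at the start; "moment": the same for the moment, N m; "finger_gap": finger opening in mm; "finger_force": force on a finger pad.
Only numpy, scipy, OpenCV 4.12 (cv2) and the standard library are available. Lean on these libraries where they do the work, as an engineer would, in place of code of your own. Each camera call takes 0.05 s, during which the arm holds its last target. There are 200 camera calls.

## Working session

There is one attempt and no reset: what is moved stays moved. The work goes in short steps, Python scripts to look and compute and a tool call to move; the robot and the scene stay as the last step left them, time stands still between calls to the robot, and variables do not carry over. Pictures are saved under pics/ and viewed, at most 10 in all, crops included, and the job is handed in when it is done.

Besides the shell and the picture viewer there is one more tool, called after "Call:" as name(argument=value, ...) on one line, values as JSON. jog_arm: Moves the arm, as the interface text tells. Its arguments: {"type":"object","properties":{"plan":{"type":"array"},"claw":{"type":"number"},"force":{"type":"number"}},"required":["plan"]}

```bash
mkdir -p pics
cat > h.py <<'E'
import numpy as np, cv2
from cell import manip, camera, get_calibration
def snap(n,f):
    p,d=camera(n); cv2.imwrite('pics/'+f+'.png',cv2.cvtColor(p,cv2.COLOR_RGB2BGR)); np.save('pics/'+f+'_d.npy',d); return p,d
E
python3 - <<'E'
from h import *
for n in('scene','top'):
    p,d=snap(n,n+'0'); print(get_calibration(n))
a=cv2.imread('pics/scene0.png')
s=manip.read_state(); print(s)
E
```

```text
{'fx': 420.3164108384409, 'fy': 420.3164108384409, 'cx': 258.1947896742703, 'cy': 192.7895922250691, 'k1': -0.04497800030933684, 'origin': array([ 964.98963458,  537.46976225, 1151.57628173]), 'attitude': array([-2.53558853,  0.00524148,  2.46161151])}
{'fx': 394.1086108359207, 'fy': 394.1086108359207, 'cx': 253.7725093693636, 'cy': 194.1435556113914, 'k1': -0.10625324539341356, 'origin': array([ 422.81348554,   -7.33979739, 1233.75702867]), 'attitude': array([-3.04868082,  0.00926606, -1.59502018])}
{'clock': 0.1, 'joints': array([ 1.17943278e+00,  3.00401270e-01,  1.52149801e+00, -3.21149787e-06,
        1.32065392e+00, -6.66028915e-02]), 'qd': array([ 9.43456210e-04, -8.96317518e-05, -1.80500102e-03, -3.22720564e-04,
       -3.61968965e-04,  1.05209782e-04]), 'effort': array([ 1.70054354e-03, -5.32651484e+01, -3.53275466e+01,  7.10224779e-02,
        2.36251310e-02, -5.87416298e-05]), 'eef_pos': array([175.41807947, 521.04928568, 204.95976472]), 'eef_rot': array([-3.14063404e+00, -6.08235583e-05,  2.81683277e+00]), 'wrist_force': array([0.27058486, 0.3954823 , 0.31326891]), 'moment': array([0.02014307, 0.06727341, 0.00242527]), 'finger_force': 0.0, 'finger_gap': 93.89642730336897}
```

View pics/scene0.png

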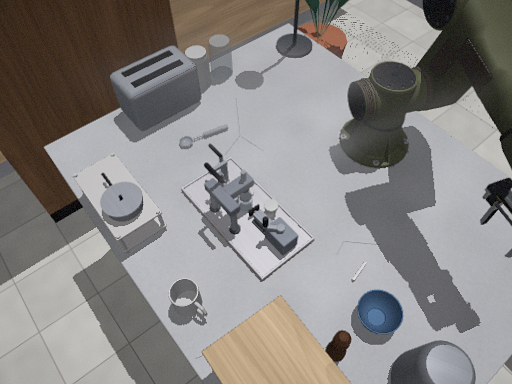

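View pics/top0.png

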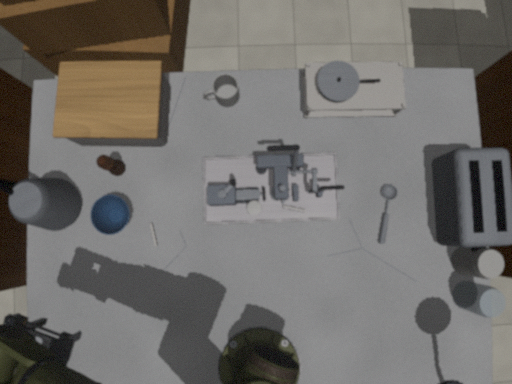

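The top view shows the tray spanning about (204..338, 153..221), with the head at (280,165), the lever bar at (284,148) and the catch bar near (328,187). The crank housing is around (222,193) and the egg cup at (254,208). Next I'll zoom in.

```bash
cat >> h.py <<'E'
from scipy.spatial.transform import Rotation as Ro
C={n:get_calibration(n) for n in('scene','top')}
def ray(n,u,v):
    c=C[n]; K=np.array([[c['fx'],0,c['cx']],[0,c['fy'],c['cy']],[0,0,1.]])
    q=cv2.undistortPoints(np.array([[[u,v]]],float),K,np.array([c['k1'],0,0,0.]))[0,0]
    return c['origin'],Ro.from_euler('xyz',c['attitude']).as_matrix()@np.array([q[0],q[1],1])
def onz(n,u,v,z):
    o,r=ray(n,u,v); return o+r*(z-o[2])/r[2]
def proj(n,P):
    c=C[n]; R=Ro.from_euler('xyz',c['attitude']).as_matrix()
    q=(np.atleast_2d(P)-c['origin'])@R; s=q[:,:2]/q[:,2:]; s=s*(1+c['k1']*(s**2).sum(1,keepdims=True))
    return s*[c['fx'],c['fy']]+[c['cx'],c['cy']]
def crop(f,n,x0,y0,x1,y1,k):
    a=cv2.imread(f'pics/{f}.png')[y0:y1,x0:x1]; cv2.imwrite(f'pics/{n}.png',cv2.resize(a,None,fx=k,fy=k,interpolation=cv2.INTER_CUBIC))
E
python3 - <<'E'
from h import *
import cv2
crop('top0','topc',195,130,350,230,5)
crop('scene0','scenec',175,135,320,285,4)
for n,box in(('top',(195,130,350,230)),('scene',(175,135,320,285))):
    a=cv2.imread(f'pics/{n}0.png'); g=a.min(2)
    x0,y0,x1,y1=box; m=(g[y0:y1,x0:x1]>190).astype(np.uint8)
    cs,_=cv2.findContours(m,0,2); 
    pts=np.vstack([c for c in cs if cv2.contourArea(c)>30]); r=cv2.minAreaRect(pts); b=cv2.boxPoints(r)+[x0,y0]
    print(n,b.round(1).tolist()); print([onz(n,*p,20)[:2].round(0).tolist() for p in b])
E
```

```text
Traceback (most recent call last):
ValueError: need at least one array to concatenate
```

View pics/topc.png

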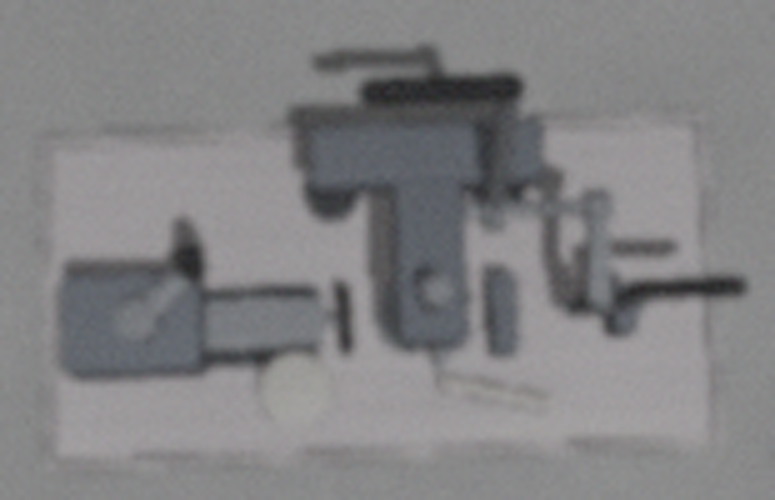

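View pics/scenec.png

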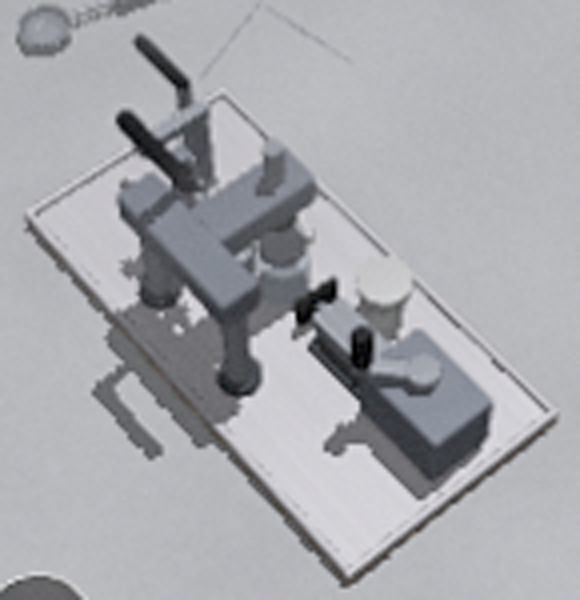

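The crops show the lever bar at (365-520, 90) in topc, with its +y tip at (190,178) in scenec. The catch bar tip is at (742,287) / (138,40), the knob at (187,250) / (362,345), and the crank hub at (137,320) / (425,370). I'll fit the planar press pose to these landmark points from both views.

```bash
cat > fit.py <<'E'
from h import *
from scipy.optimize import least_squares
T=lambda x,y:(195+(x+.5)/5-.5,130+(y+.5)/5-.5)
S=lambda x,y:(175+(x+.5)/4-.5,135+(y+.5)/4-.5)
L=[('tray+x+y',(105,210,20),T(50,135),S(345,582)),('tray+x-y',(105,-210,20),T(700,125),S(28,218)),
('tray-x-y',(-105,-210,20),T(710,445),S(220,90)),('tray-x+y',(-105,210,20),T(55,458),S(555,415)),
('lev tip',(74.6,33,257),T(362,92),S(192,180)),('lev root',(74.6,-37,257),T(521,88),S(122,117)),
('catch tip',(-20,-163,152),T(745,287),S(138,38)),
('hous-x+y',(-50,217.5,74),T(60,378),S(492,408)),('hous-x-y',(-50,132.5,74),T(203,376),None),('hous+x+y',(10,217.5,74),T(62,272),S(435,447)),
('hub',(-20,170,92),T(137,320),S(425,370))]
def W(p,P): return np.r_[p[0]+np.cos(p[2])*P[0]-np.sin(p[2])*P[1],p[1]+np.sin(p[2])*P[0]+np.cos(p[2])*P[1],P[2]]
def f(p):
    r=[]
    for n,P,t,s in L:
        w=W(p,P)
        r+=[*(proj('top',w)[0]-t)]
        if s: r+=[*(proj('scene',w)[0]-s)]
    return np.array(r)
if __name__=='__main__':
    o=least_squares(f,[480,0,0],loss='soft_l1'); p=o.x; print('pose',p)
    i=0;r=f(p)
    for n,P,t,s in L:
        k=4 if s else 2; print(n,r[i:i+k].round(1)); i+=k
    for n,P in dict(axis=(-20,170,112),chinge=(-20,-153,52),cgrip=(-20,-153,152),lhinge=(30,5,135),lgrip=(74.6,5,257)).items(): print(n,W(p,P).round(1))
    # knob triangulation, middle
    for a in(0,.3,.6,.9,1.2):
        w=[W(p,(-20+45*np.cos(a),170-45*np.sin(a),z)) for z in(89,129)]
        print(a,[((proj('top',x)[0]-[195,130])*5).round().tolist() for x in w],[((proj('scene',x)[0]-[175,135])*4).round().tolist() for x in w],w[0].round(0))
E
python3 fit.py
```

```text
pose [ 5.54755482e+02 -7.08040845e+01  5.89249179e-03]
tray+x+y [ 4.  -0.2 -4.7 -7.3]
tray+x-y [ 7.8 -2.3 -4.8 -6.6]
tray-x-y [ 9.3  0.7 -2.5 -5.3]
tray-x+y [ 4.3  2.4 -4.2 -5.8]
lev tip [ 0.3  0.3 -0.6  1.4]
lev root [-3.8  0.3  1.6  1.1]
catch tip [-5.4  0.8  2.5  2.4]
hous-x+y [-1.8 -0.5  1.3 -0.9]
hous-x-y [-1.7 -1. ]
hous+x+y [-2.6  0.5  0.   1. ]
hub [-2.  -0.1 -0.2  0.2]
axis [533.8  99.1 112. ]
chinge [ 535.7 -223.9   52. ]
cgrip [ 535.7 -223.9  152. ]
lhinge [584.7 -65.6 135. ]
lgrip [629.3 -65.4 257. ]
0 [[124.0, 242.0], [117.0, 232.0]] [[375.0, 406.0], [376.0, 378.0]] [579.  99.  89.]
0.3 [[146.0, 244.0], [141.0, 235.0]] [[365.0, 392.0], [366.0, 364.0]] [577.  86.  89.]
0.6 [[167.0, 254.0], [162.0, 245.0]] [[361.0, 376.0], [361.0, 348.0]] [571.  74.  89.]
0.9 [[184.0, 269.0], [180.0, 260.0]] [[362.0, 360.0], [362.0, 332.0]] [562.  64.  89.]
1.2 [[196.0, 288.0], [192.0, 280.0]] [[368.0, 345.0], [369.0, 317.0]] [550.  57.  89.]
```

```bash
sed -i "s/^def W/L=L[4:]\ndef W/" fit.py; python3 fit.py
python3 - <<'E'
import fit; from h import *
fit
T,S=fit.T,fit.S
for a,b in(((50,135),(700,125)),((55,458),(710,445))):
    d=(onz('top',*T(*b),18)-onz('top',*T(*a),18)); print('top',np.linalg.norm(d),np.arctan2(d[0],-d[1]), onz('top',*T(*a),18))
for a,b in(((345,582),(28,218)),((555,415),(220,90))):
    d=(onz('scene',*S(*b),18)-onz('scene',*S(*a),18)); print('sc',np.linalg.norm(d),np.arctan2(d[0],-d[1]),onz('scene',*S(*a),18))
E
```

```text
pose [ 5.55096310e+02 -7.61662663e+01  1.21031424e-02]
lev tip [ 2.2  0.2 -1.7  0.3]
lev root [-1.8  0.   0.4  0.1]
catch tip [-3.5  0.2  1.2  1.6]
hous-x+y [ 0.1 -0.2  0.2 -2.5]
hous-x-y [ 0.2 -0.9]
hous+x+y [-0.8  0.8 -0.9 -0.5]
hub [-0.1  0.1 -1.3 -1.2]
axis [533.   93.6 112. ]
chinge [ 536.9 -229.4   52. ]
cgrip [ 536.9 -229.4  152. ]
lhinge [585.  -70.8 135. ]
lgrip [629.6 -70.3 257. ]
0 [[133.0, 243.0], [126.0, 233.0]] [[371.0, 401.0], [372.0, 373.0]] [578.  94.  89.]
0.3 [[155.0, 245.0], [150.0, 236.0]] [[361.0, 387.0], [362.0, 359.0]] [576.  81.  89.]
0.6 [[176.0, 254.0], [171.0, 245.0]] [[357.0, 371.0], [357.0, 343.0]] [570.  69.  89.]
0.9 [[194.0, 269.0], [189.0, 261.0]] [[358.0, 355.0], [358.0, 326.0]] [561.  59.  89.]
1.2 [[206.0, 289.0], [202.0, 281.0]] [[364.0, 340.0], [365.0, 311.0]] [550.  52.  89.]
top 408.1080116894063 -0.009526110848420068 [658.50368797 152.57796592  18.        ]
top 404.83879799244335 -0.005272692152534355 [456.17197903 151.95443299  18.        ]
sc 413.80954829794365 0.002998703721553511 [661.6488444  165.13789423  18.        ]
sc 418.8586191462463 0.014884940795482325 [451.51550557 160.97830481  18.        ]
```

Call:
jog_arm(plan=[0.386, -0.462, -0.045, 0, 0, -71.5, 0.386, -0.462, -0.045, 0, 0, -71.5, 0.386, -0.462, -0.045, 0, 0, -71.5, 0.386, -0.462, -0.045, 0, 0, -71.5, 0.386, -0.462, -0.045, 0, 0, -71.5, 0.386, -0.462, -0.045, 0, 0, -71.5, 0.386, -0.462, -0.045, 0, 0, -71.5, 0.386, -0.462, -0.045, 0, 0, -71.5, 0.386, -0.462, -0.045, 0, 0, -71.5, 0.386, -0.462, -0.045, 0, 0, -71.5, 0.386, -0.462, -0.045, 0, 0, -71.5, 0.386, -0.462, -0.045, 0, 0, -71.5, 0.386, -0.462, -0.045, 0, 0, -71.5, 0.386, -0.462, -0.045, 0, 0, -71.5, 0.386, -0.462, -0.045, 0, 0, -71.5, 0.386, -0.462, -0.045, 0, 0, -71.5], claw=0.06)

```text
clock: 1.7
eef_pos: [561.0, 60.4, 160.7]
eef_rot: [3.141, -0.0, 1.57]
wrist_force: [0.3, -0.0, -0.1]
finger_gap: 60.0
finger_force: 0.0
```

Run:
```python
from h import *
snap('scene','s1'); snap('top','t1')
crop('s1','s1c',215,150,315,250,6)
print(manip.read_state()['joints'])
```

```text
[4.20271447e-02 3.70556078e-01 1.53380641e+00 1.97630554e-05
 1.23673582e+00 4.24721240e-02]
```

View pics/s1c.png

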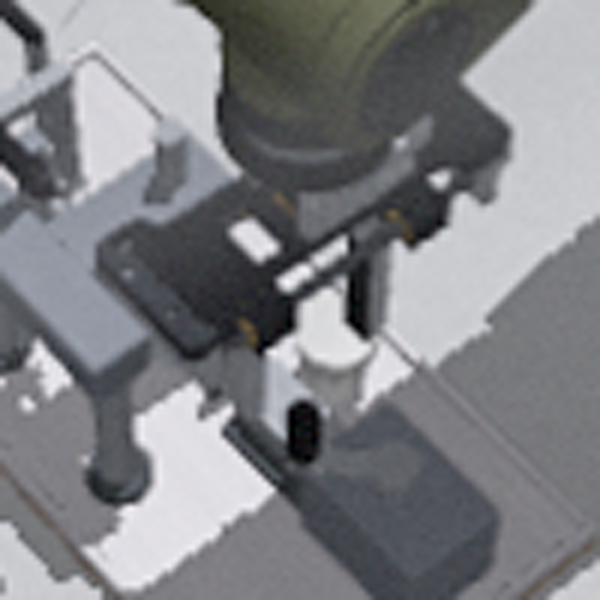

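The picture shows the knob at (304,432) in the crop, with the fingers straddling above it at (375,330) and (250,400).

Run:
```python
from h import *
a=cv2.imread('pics/s1.png'); x0,y0,x1,y1=258,212,272,232
m=(a[y0:y1,x0:x1].max(2)<45).astype(np.uint8); n,l,st,c=cv2.connectedComponentsWithStats(m); 
for i in range(1,n): print(st[i],c[i]+[x0,y0])
i=1+np.argmax(st[1:,4]); u,v=c[i]+[x0,y0]; print('s',onz('scene',u,v,109).round(1))
b=cv2.imread('pics/top0.png'); x0,y0,x1,y1=226,172,240,188
m=(b[y0:y1,x0:x1].max(2)<60).astype(np.uint8); n,l,st,c=cv2.connectedComponentsWithStats(m)
i=1+np.argmax(st[1:,4]); print(st[i]); ut,vt=c[i]+[x0,y0]; print('t',ut,vt,onz('top',ut,vt,112).round(1))
o1,r1=ray('scene',u,v);o2,r2=ray('top',ut,vt)
k=np.linalg.lstsq(np.c_[r1,-r2],o2-o1,rcond=None)[0]; print(o1+k[0]*r1,o2+k[1]*r2)
print((proj('scene',[[561,60.4,160.7],[591,60.4,160.7],[531,60.4,160.7]])-[215,150])*6)
```

```text
[ 5  5  5 10 44] [265.         221.70454545]
[ 4 19  1  1  1] [262. 231.]
s [563.5  63.4 109. ]
[ 4  7  5  6 19]
t 232.31578947368422 181.8421052631579 [564.6  61.2 112. ]
[563.2506375   63.15690898 108.42956327] [564.99074008  61.43142926 108.54397685]
[[300.87897876 365.86760527]
 [250.53936251 400.7261601 ]
 [350.3114631  331.63008448]]
```

Call:
jog_arm(plan=[0.002, 0.002, -0.03, 0, 0, 0, 0.002, 0.002, -0.065, 0, 0, 0, 0.002, 0.002, -0.065, 0, 0, 0, 0.002, 0.002, -0.065, 0, 0, 0])

```text
clock: 2.2
eef_pos: [563.5, 61.6, 96.3]
eef_rot: [-3.141, -0.0, 1.569]
wrist_force: [0.0, -1.4, 0.6]
finger_gap: 60.0
finger_force: 0.0
```

Call:
jog_arm(plan=[0, 0, 0, 0, 0, 0, 0, 0, 0, 0, 0, 0, 0, 0, 0, 0, 0, 0, 0, 0, 0, 0, 0, 0, 0, 0, 0, 0, 0, 0, 0, 0, 0, 0, 0, 0, 0, 0, 0, 0, 0, 0], claw=0.01, force=25)

```text
clock: 2.9
eef_pos: [563.6, 61.2, 95.6]
eef_rot: [3.141, -0.0, 1.569]
wrist_force: [-0.3, 0.1, 0.7]
finger_gap: 17.7
finger_force: 25.0
```

```bash
cat > circ.py <<'E'
import numpy as np,sys
def circ(c,p,th,n,r=45):
    c=np.array(c);p=np.array(p);a0=np.arctan2(-(p[1]-c[1]),p[0]-c[0]);print('a0',a0,'r',np.hypot(*(p-c)))
    for a in np.linspace(a0,th,n+1)[1:]: d=(c+[r*np.cos(a),-r*np.sin(a)]-p)/1000; print(f'{d[0]:.3f}, {d[1]:.3f}, 0, 0, 0, 0,',end=' ')
    print()
E
python3 -c "
from circ import *
circ((533,93.6),(563.5,61.2),2.4,8)"
```

```text
a0 0.8155956583954579 r 44.49730328907584
-0.007, -0.006, 0, 0, 0, 0, -0.015, -0.010, 0, 0, 0, 0, -0.023, -0.012, 0, 0, 0, 0, -0.032, -0.013, 0, 0, 0, 0, -0.041, -0.011, 0, 0, 0, 0, -0.049, -0.008, 0, 0, 0, 0, -0.057, -0.004, 0, 0, 0, 0, -0.064, 0.002, 0, 0, 0, 0,
```

Call:
jog_arm(plan=[-0.007, -0.006, 0, 0, 0, 0, -0.015, -0.01, 0, 0, 0, 0, -0.023, -0.012, 0, 0, 0, 0, -0.032, -0.013, 0, 0, 0, 0, -0.041, -0.011, 0, 0, 0, 0, -0.049, -0.008, 0, 0, 0, 0, -0.057, -0.004, 0, 0, 0, 0, -0.064, 0.002, 0, 0, 0, 0, -0.064, 0.002, 0, 0, 0, 0])

```text
clock: 3.8
eef_pos: [499.6, 64.4, 95.6]
eef_rot: [3.139, -0.002, 1.569]
wrist_force: [8.5, 11.1, -6.1]
finger_gap: 17.4
finger_force: 25.0
```

```bash
python3 -c "
from circ import *
circ((534.8,95.3),(499.5,63.2),3.8,7)"
```

```text
a0 2.4036366094014614 r 47.712681752339144
-0.003, 0.009, 0, 0, 0, 0, -0.007, 0.017, 0, 0, 0, 0, -0.009, 0.026, 0, 0, 0, 0, -0.010, 0.035, 0, 0, 0, 0, -0.008, 0.044, 0, 0, 0, 0, -0.005, 0.052, 0, 0, 0, 0, -0.000, 0.060, 0, 0, 0, 0,
```

Call:
jog_arm(plan=[-0.003, 0.009, 0, 0, 0, 0, -0.007, 0.017, 0, 0, 0, 0, -0.009, 0.026, 0, 0, 0, 0, -0.01, 0.035, 0, 0, 0, 0, -0.008, 0.044, 0, 0, 0, 0, -0.005, 0.052, 0, 0, 0, 0, 0, 0.06, 0, 0, 0, 0, 0, 0.06, 0, 0, 0, 0])

```text
clock: 4.6
eef_pos: [499.4, 124.0, 95.5]
eef_rot: [-3.141, -0.001, 1.569]
wrist_force: [-1.6, 4.2, 4.4]
finger_gap: 17.8
finger_force: 25.0
```

```bash
python3 -c "
from circ import *
circ((534.5,95.6),(499.5,123.2),5.4,8)"
```

```text
a0 -2.4738593051374824 r 44.57308604976775
0.039, 0.017, 0, 0, 0, 0, 0.074, -0.006, 0, 0, 0, 0, 0.075, -0.048, 0, 0, 0, 0, 0.040, -0.072, 0, 0, 0, 0, 0.000, -0.056, 0, 0, 0, 0, -0.008, -0.015, 0, 0, 0, 0, 0.022, 0.015, 0, 0, 0, 0, 0.064, 0.007, 0, 0, 0, 0,
```

```bash
python3 -c "
from circ import *
circ((534.5,95.6),(499.5,123.2),-0.883,8)"
```

```text
a0 -2.4738593051374824 r 44.57308604976775
0.006, 0.007, 0, 0, 0, 0, 0.013, 0.012, 0, 0, 0, 0, 0.021, 0.015, 0, 0, 0, 0, 0.030, 0.017, 0, 0, 0, 0, 0.039, 0.017, 0, 0, 0, 0, 0.048, 0.016, 0, 0, 0, 0, 0.056, 0.012, 0, 0, 0, 0, 0.064, 0.007, 0, 0, 0, 0,
```

Call:
jog_arm(plan=[0.006, 0.007, 0, 0, 0, 0, 0.013, 0.012, 0, 0, 0, 0, 0.021, 0.015, 0, 0, 0, 0, 0.03, 0.017, 0, 0, 0, 0, 0.039, 0.017, 0, 0, 0, 0, 0.048, 0.016, 0, 0, 0, 0, 0.056, 0.012, 0, 0, 0, 0, 0.064, 0.007, 0, 0, 0, 0, 0.064, 0.007, 0, 0, 0, 0])

```text
clock: 5.5
eef_pos: [563.6, 128.5, 95.2]
eef_rot: [-3.139, 0.002, 1.568]
wrist_force: [-8.0, -11.2, 8.3]
finger_gap: 17.4
finger_force: 25.0
```

```bash
python3 -c "
from circ import *
circ((533.6,94.5),(563.5,130.2),-0.14,6,44.6)"
```

```text
a0 -0.8735834886983799 r 46.56715580750018
0.003, -0.005, 0, 0, 0, 0, 0.006, -0.009, 0, 0, 0, 0, 0.009, -0.014, 0, 0, 0, 0, 0.011, -0.019, 0, 0, 0, 0, 0.013, -0.024, 0, 0, 0, 0, 0.014, -0.029, 0, 0, 0, 0,
```

Call:
jog_arm(plan=[0.003, -0.005, 0, 0, 0, 0, 0.006, -0.009, 0, 0, 0, 0, 0.009, -0.014, 0, 0, 0, 0, 0.011, -0.019, 0, 0, 0, 0, 0.013, -0.024, 0, 0, 0, 0, 0.014, -0.029, 0, 0, 0, 0, 0.014, -0.029, 0, 0, 0, 0])

```text
clock: 6.2
eef_pos: [578.0, 100.5, 95.5]
eef_rot: [3.141, 0.0, 1.568]
wrist_force: [2.6, -0.5, 1.4]
finger_gap: 17.3
finger_force: 25.0
```

Call:
jog_arm(plan=[0, -0.003, 0, 0, 0, 0, 0, -0.005, 0, 0, 0, 0, 0, -0.005, 0, 0, 0, 0])

```text
clock: 6.5
eef_pos: [578.1, 98.1, 95.7]
eef_rot: [3.139, -0.003, 1.569]
wrist_force: [5.8, 16.5, -0.3]
finger_gap: 17.6
finger_force: 25.0
```

Call:
jog_arm(plan=[0, -0.002, 0, 0, 0, 0, 0, -0.004, 0, 0, 0, 0, 0, -0.004, 0, 0, 0, 0])

```text
clock: 6.8
eef_pos: [578.1, 95.9, 95.7]
eef_rot: [3.139, -0.006, 1.57]
wrist_force: [7.1, 28.2, -1.2]
finger_gap: 17.3
finger_force: 25.0
```

Call:
jog_arm(plan=[0, 0, 0, 0, 0, 0, 0, 0, 0, 0, 0, 0, 0, 0, 0, 0, 0, 0, 0, 0, 0, 0, 0, 0, 0, 0, 0.04, 0, 0, 0, 0, 0, 0.08, 0, 0, 0, 0, 0, 0.12, 0, 0, 0, 0, 0, 0.12, 0, 0, 0], claw=0.05)

```text
clock: 7.6
eef_pos: [579.2, 92.1, 221.2]
eef_rot: [3.133, -0.001, 1.569]
wrist_force: [0.0, -1.0, -0.5]
finger_gap: 49.9
finger_force: 0.0
```

Call:
jog_arm(plan=[-0.04, -0.321, 0, 0, 0, 0, -0.04, -0.321, 0, 0, 0, 0, -0.04, -0.321, 0, 0, 0, 0, -0.04, -0.321, 0, 0, 0, 0, -0.04, -0.321, 0, 0, 0, 0, -0.04, -0.321, 0, 0, 0, 0, -0.04, -0.321, 0, 0, 0, 0, -0.04, -0.321, 0, 0, 0, 0, -0.04, -0.321, 0, 0, 0, 0])

```text
clock: 8.5
eef_pos: [537.3, -228.6, 214.8]
eef_rot: [-3.141, -0.0, 1.568]
wrist_force: [0.0, 1.1, 0.1]
finger_gap: 50.0
finger_force: 0.0
```

Run:
```python
from h import *
snap('scene','s2'); snap('top','t2')
crop('s2','s2c',185,135,320,270,4)
crop('t2','t2c',195,130,350,230,4)
a=cv2.imread('pics/s2c.png');b=cv2.imread('pics/t2c.png')
w=max(a.shape[1],b.shape[1]); b=cv2.resize(b[:, :],(540,348)); cv2.imwrite('pics/m2.png',cv2.resize(np.vstack([a,b]),None,fx=.67,fy=.67))
```

```text
(no output)
```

View pics/s2c.png

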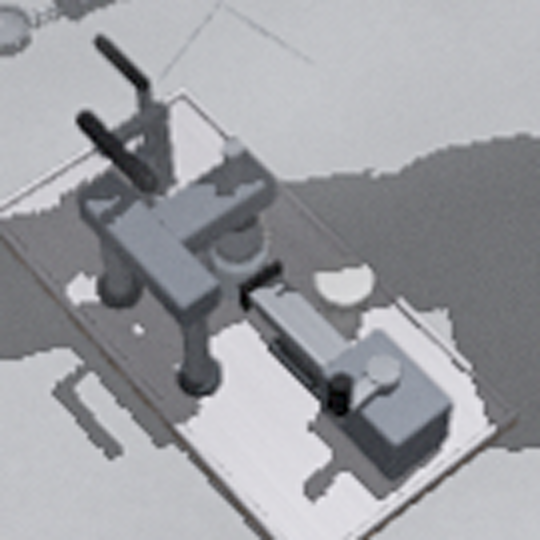

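The crank knob is now at about 6.2 rad (340,392), and the jaw pad at (262,285) touches the cellar. The catch bar runs from (100,40) to (148,88), and I'll locate it precisely.

```bash
python3 - <<'E'
from h import *
a=cv2.imread('pics/scene0.png')
for nm,(x0,y0,x1,y1) in dict(catch=(205,140,224,160),lever=(202,160,226,184)).items():
    m=(a[y0:y1,x0:x1].max(2)<60).astype(np.uint8); n,l,st,c=cv2.connectedComponentsWithStats(m); i=1+np.argmax(st[1:,4]); print(nm,st[i])
    pts=np.argwhere(l==i)[:,::-1]+[x0,y0]; (cx,cy),d,_=np.array(0),0,0 if 0 else 0 if 0 else (0,0,0) if 0 else None if 0 else None if 0 else None if 0 else None, None if 0 else None if 0 else None
E
python3 - <<'E'
from h import *
for im,nm,(x0,y0,x1,y1),z,t in [('scene0','catch',(205,140,224,160),152,60),('scene0','lever',(202,160,226,184),257,60),('top0','catch',(316,182,347,194),152,70),('top0','lever',(262,142,302,152),257,70)]:
    a=cv2.imread(f'pics/{im}.png')[y0:y1,x0:x1]
    m=(a.max(2)<t).astype(np.uint8); n,l,st,c=cv2.connectedComponentsWithStats(m); i=1+np.argmax(st[1:,4])
    p=np.argwhere(l==i)[:,::-1].astype(float); mu=p.mean(0); v=np.linalg.svd(p-mu,full_matrices=False)[2][0]; s=(p-mu)@v
    e=[mu+v*s.min()+[x0,y0],mu+v*s.max()+[x0,y0]]
    print(im,nm,st[i],[onz(im[:-1],*q,z).round(0)[:2].tolist() for q in (*e,mu+[x0,y0])])
E
```

```text
catch [ 4  5 13 13 37]
scene0 catch [ 4  5 13 13 37] [[540.0, -244.0], [536.0, -182.0], [538.0, -209.0]]
scene0 lever [ 2  3 19 20 93] [[630.0, -114.0], [630.0, -35.0], [630.0, -77.0]]
top0 catch [ 2  4 25  5 58] [[540.0, -245.0], [535.0, -177.0], [537.0, -211.0]]
top0 lever [  6   3  31   7 159] [[629.0, -39.0], [629.0, -115.0], [629.0, -77.0]]Traceback (most recent call last):
  File "<stdin>", line 5, in <module>
ValueError: too many values to unpack (expected 3)
```

Call:
jog_arm(plan=[0.001, -0.002, -0.02, 0, 0, 0, 0.001, -0.002, -0.04, 0, 0, 0, 0.001, -0.002, -0.06, 0, 0, 0, 0.001, -0.002, -0.078, 0, 0, 0, 0.001, -0.002, -0.078, 0, 0, 0], claw=0.03)

```text
clock: 9.1
eef_pos: [537.9, -229.0, 135.3]
eef_rot: [-3.138, -0.002, 1.571]
wrist_force: [0.4, -1.3, -0.5]
finger_gap: 29.5
finger_force: 0.0
```

Call:
jog_arm(plan=[-0.008, 0, 0, 0, 0, 0, -0.018, 0, 0, 0, 0, 0, -0.028, 0, -0.002, 0, 0, 0, -0.038, 0, -0.004, 0, 0, 0, -0.047, 0, -0.008, 0, 0, 0, -0.056, 0, -0.012, 0, 0, 0, -0.065, 0, -0.018, 0, 0, 0, -0.073, 0, -0.024, 0, 0, 0, -0.08, 0, -0.031, 0, 0, 0, -0.087, 0, -0.038, 0, 0, 0, -0.093, 0, -0.046, 0, 0, 0, -0.1, 0, -0.058, 0, 0, 0, -0.102, 0, -0.063, 0, 0, 0, -0.102, 0, -0.063, 0, 0, 0])

```text
clock: 10.5
eef_pos: [436.0, -230.6, 73.7]
eef_rot: [-3.14, -0.001, 1.569]
wrist_force: [-0.1, -0.3, -0.0]
finger_gap: 29.8
finger_force: 0.0
```

Call:
jog_arm(plan=[0.009, 0, 0, 0, 0, 0, 0.009, 0, 0, 0, 0, 0, 0.009, 0, 0.03, 0, 0, 0, 0.009, 0, 0.07, 0, 0, 0, 0.009, 0, 0.11, 0, 0, 0, 0.009, 0, 0.15, 0, 0, 0, 0.009, 0, 0.19, 0, 0, 0, 0.009, 0, 0.226, 0, 0, 0, 0.009, 0, 0.226, 0, 0, 0])

```text
clock: 11.4
eef_pos: [446.8, -231.3, 305.6]
eef_rot: [3.135, 0.004, 1.569]
wrist_force: [0.9, 0.7, 0.4]
finger_gap: 29.9
finger_force: 0.0
```

Run:
```python
from h import *
snap('scene','s3'); snap('top','t3')
crop('s3','s3c',185,125,320,260,4)
print(manip.read_state()['eef_pos'])
import numpy as np
for a in (0.9,1.2): print(a,(proj('scene',[[538-100*np.sin(a),y,52+100*np.cos(a)] for y in(-244,-195)])-[185,125])*4)
```

```text
[ 445.75169989 -230.72378889  300.73879966]
0.9 [[179.59007396  64.95633349]
 [215.84606204 100.20033135]]
1.2 [[195.68602388  77.24114512]
 [231.51155215 112.0157747 ]]
```

View pics/s3c.png

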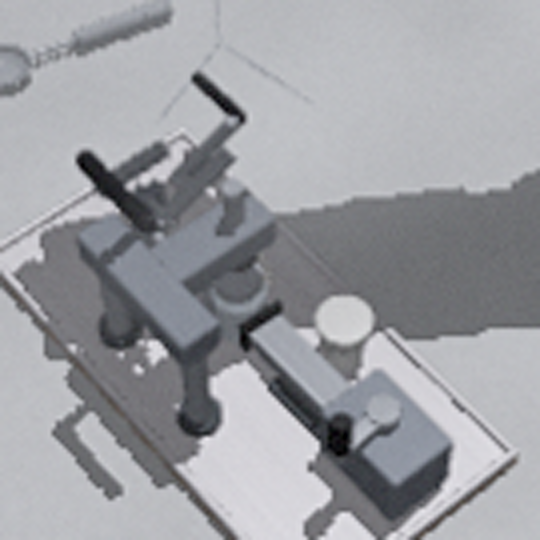

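The catch bar tip is at (196,74), which puts the catch at about 1.2 rad. The lever comes next.

Call:
jog_arm(plan=[0.184, 0.16, 0, 0, 0, 0, 0.184, 0.16, 0, 0, 0, 0, 0.184, 0.16, 0, 0, 0, 0, 0.184, 0.16, 0, 0, 0, 0, 0.184, 0.16, 0, 0, 0, 0, 0.184, 0.16, 0, 0, 0, 0, 0.184, 0.16, 0, 0, 0, 0, 0.184, 0.16, -0.02, 0, 0, 0, 0.184, 0.16, -0.04, 0, 0, 0, 0.184, 0.16, -0.062, 0, 0, 0, 0.184, 0.16, -0.062, 0, 0, 0], claw=0.035)

```text
clock: 12.6
eef_pos: [627.8, -71.7, 235.4]
eef_rot: [-3.136, -0.001, 1.568]
wrist_force: [0.1, 0.2, 0.2]
finger_gap: 34.7
finger_force: 0.0
```

Call:
jog_arm(plan=[0, 0, 0, 0, 0, 0, 0, 0, 0, 0, 0, 0, 0, 0, 0, 0, 0, 0], claw=0.022)

```text
clock: 12.9
eef_pos: [629.7, -71.0, 239.7]
eef_rot: [3.14, 0.0, 1.569]
wrist_force: [0.5, 0.4, -0.0]
finger_gap: 21.9
finger_force: 0.0
```

Run:
```python
import numpy as np
for a in np.linspace(.35,-.6,13)[1:]: print(f'{(585-629.5+130*np.sin(a)-4)/1000:.3f}, 0, {(135+130*np.cos(a)-257)/1000:.3f}, 0, 0, 0,',end=' ')
```

```text
-0.014, 0, 0.003, 0, 0, 0, -0.024, 0, 0.006, 0, 0, 0, -0.034, 0, 0.007, 0, 0, 0, -0.044, 0, 0.008, 0, 0, 0, -0.054, 0, 0.008, 0, 0, 0, -0.065, 0, 0.007, 0, 0, 0, -0.075, 0, 0.005, 0, 0, 0, -0.085, 0, 0.003, 0, 0, 0, -0.095, 0, -0.000, 0, 0, 0, -0.104, 0, -0.004, 0, 0, 0, -0.113, 0, -0.009, 0, 0, 0, -0.122, 0, -0.015, 0, 0, 0,
```

Call:
jog_arm(plan=[-0.014, 0, 0.003, 0, 0, 0, -0.024, 0, 0.006, 0, 0, 0, -0.034, 0, 0.007, 0, 0, 0, -0.044, 0, 0.008, 0, 0, 0, -0.054, 0, 0.008, 0, 0, 0, -0.065, 0, 0.007, 0, 0, 0, -0.075, 0, 0.005, 0, 0, 0, -0.085, 0, 0.003, 0, 0, 0, -0.095, 0, 0, 0, 0, 0, -0.104, 0, -0.004, 0, 0, 0, -0.113, 0, -0.009, 0, 0, 0, -0.119, 0, -0.013, 0, 0, 0, -0.119, 0, -0.013, 0, 0, 0])

```text
clock: 14.2
eef_pos: [510.7, -70.8, 226.4]
eef_rot: [3.138, 0.0, 1.569]
wrist_force: [10.1, 0.1, 2.6]
finger_gap: 22.0
finger_force: 4.5
```

Call:
jog_arm(plan=[-0.003, 0, -0.002, 0, 0, 0, -0.003, 0, -0.002, 0, 0, 0, -0.003, 0, -0.002, 0, 0, 0])

```text
clock: 14.5
eef_pos: [508.3, -70.8, 224.8]
eef_rot: [3.137, 0.0, 1.569]
wrist_force: [8.8, -0.1, 4.4]
finger_gap: 21.9
finger_force: 4.3
```

Call:
jog_arm(plan=[-0.003, 0, -0.002, 0, 0, 0, -0.003, 0, -0.002, 0, 0, 0, -0.003, 0, -0.002, 0, 0, 0])

```text
clock: 14.8
eef_pos: [507.2, -70.8, 224.1]
eef_rot: [3.131, 0.001, 1.569]
wrist_force: [20.6, 0.5, 8.4]
finger_gap: 22.4
finger_force: 10.1
```

Call:
jog_arm(plan=[0, 0, 0, 0, 0, 0, 0, 0, 0, 0, 0, 0, 0, 0, 0, 0, 0, 0, 0, 0, 0, 0, 0, 0])

```text
clock: 15.2
eef_pos: [507.3, -70.8, 224.1]
eef_rot: [3.131, 0.001, 1.569]
wrist_force: [20.4, 0.9, 9.1]
finger_gap: 22.1
finger_force: 10.0
```

Run:
```python
from h import *
snap('scene','s4'); crop('s4','s4c',185,125,320,260,4)
```

```text
(no output)
```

View pics/s4c.png

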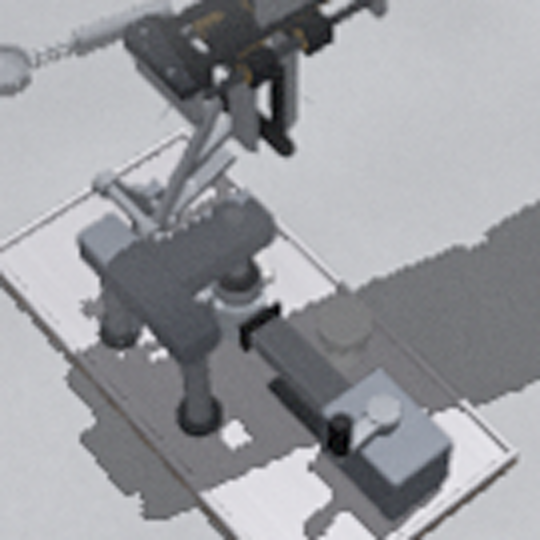

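The lever is held at its stop, with its bar between the fingers at (275,140). The foot is down on the lid at (238,290), the jaw is still clamped, and the bystanders haven't moved.

```bash
python3 -c "
from cell import manip
print(manip.sign_off())"
```

```text
the job is handed in; nothing more can be done
None
```

The job is handed in with the crank turned to its stop, the catch flipped to about 1.2 rad, and the lever held at its stop with about 20 N; the last picture shows the foot down on the lid and the jaw still clamped, but the judge's result was not shown.

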